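# Refit the crisper's rear stop bar in the fridge

## Task

The bar that stops the crisper tray at the back of the fridge shelf has come out of its mount. Push its forked end onto the headed post while the bar still slants well out towards the front, then keep it pressed on the post while you swing the other end back against the rubber buffer until the orange spring catch snaps out in front of it. Go by feel and do not force the plastic mount, leave the bar latched in line and lying on the glass, and do not disturb the tray, the lidded bin, the ramekin, the scraper or the dial.

Things in the scene. Friction and masses are not known exactly. Their poses are not given: they have to be found in the camera images.
- fridge: Lower part of a refrigerator, cut away 130 mm up (back wall 90 mm): clear glass shelf 480 mm deep, 860 mm wide between white walls, glass top 10 mm above this origin (middle of the underside, at z = 0). x points to the back wall, y to the left. A white duct 42 mm high stands at the back from x = +180 mm on. With the keeper at its middle setting the latched bar's origin is at (60, 0, 10) mm here, axes parallel.
- bar: Loose straight aluminium stop bar: 14 mm wide (x), 22 mm high (z), 264 mm long (y), 0.15 to 0.28 kg, forked end at +y, plain grey toe at -y. Origin in the underside, 125 mm from the toe's end. The full-height part ends at y = +110 mm. At the start it lies on the glass in front of its place, fork to the left, slanting 17 to 37 degrees, toe nearer the robot.
- bar_fork (a point): Point at (0, +130, 7) mm of the bar, where the post's axis is when the fork is fully seated. The fork is grey, 26 mm wide, 14 mm high, from bar y = +98 mm; the seat (bottom of its slot) is at y = +124 mm, the slot is 15 mm wide, its two prongs flare outwards from y = +133 to +139 mm to guide the post in, mouth about 24 mm wide.
- bar_toe (a point): Point at (0, -125, 7) mm of the bar: middle of the toe's end face, 255 mm from bar_fork.
- post: Fixed dark steel post on the glass at the left end of the bar's place: 12 mm diameter, with a round head of 20 mm diameter from 21 to 25 mm above the glass, so the fork goes on from the side, under the head, not from above. Origin on its axis at the glass top, z up. More than 25 N from the bar on the post counts as forcing it.
- post_axis (a point): Point on the post's axis 7 mm above the glass.
- keeper: Adjustable white plastic keeper, 26 mm high, 255 mm to the right of the post, that takes the toe. Origin on the glass below the middle of the toe's end face when latched at the middle setting; axes as the fridge's. Its insert (end block, catch, buffer, stop) is clamped up to 13 mm before or behind that, unmeasured: find the latched place by feel. Over 16 N from the bar on it is forcing.
- keeper_catch (a point): Middle setting of the orange spring catch in front of the toe (the real one is up to 13 mm off along x). Its front is a ramp that begins about 27 mm before the latched place; the toe pushes it in 4 mm (to -y) against 1 to 2 N, then it snaps out, square-backed, in front of the bar. Sliding over it takes 1 to 3 N at the toe, on top of the buffer.
- keeper_stop (a point): Middle setting of the hard stop behind the toe: bar travel ends 2.5 mm past the latched place. Before it a springy black rubber buffer, 18 mm wide, meets the bar 3 mm short of the latched place with 3 N, 4.5 N when latched, 6 N at the stop. Latching thus takes 6 to 9 N at the toe; let go too early, the buffer pushes the bar back out.
- dial_mark (a point): White mark on the grip of the temperature dial, 18 mm off its vertical axis; the dial is 48 mm in diameter and stands on the duct behind the bar's place, its top 86 mm above the work surface. Not to be turned.
- bin_lid (a joint): Flip lid of the white bin, rad: 0 = shut, grows as it opens. Leave shut.
- tray: Empty clear crisper tray, 280 x 170 x 85 mm high, on the glass at the right. Origin under its middle. Leave alone.
- bin: White plastic bin, 130 x 120 mm, 80 mm high with its flat flip lid, which has a grey front tab; on the glass at the left. Origin under its middle. Leave alone.
- ramekin: White ceramic ramekin, 84 mm in diameter, 45 mm high, on the glass at the left. Origin under its middle. Leave alone.
- scraper: Stainless scraper, 190 mm long, 75 mm wide blade, 18 mm high, lying flat at the front left. Origin between handle and blade. Leave alone.

How it is judged:
By the outcome, as a careful person would: the job done as asked, in the order asked, and still so for the second after the job is handed in, with the robot touching nothing.
It also fails if it takes over 69 s, if anything falls off the work surface, if the arm or the gripper's body presses on something with over 40 N, if the wrist force passes 120 N, or if a joint passes its speed limit or range.

## Robot

A 6-joint arm with a two-finger parallel gripper is mounted at the origin on the work surface. World frame = base frame: x ahead of the robot, y to its left, z up, the work surface at z = 0. Lengths are in m, angles in degrees, forces in N, time in s.
With the tool pointing down it reaches from about 0.275 to 0.75 m from the base axis. Payload 10.2 kg.
Tool frame: the origin (TCP) lies midway between the tips of the shut fingers; the grasp point (between the pads) lies 19 mm behind it; z points along the fingers, y is the direction in which the jaws open and shut (so a half turn about z gives the same grasp; the last joint's range is limited). The gripper opens to 85 mm and grips with 20 to 120 N. Pads are 22 mm wide; open, the fingers measure 114 mm over their backs; the gripper's body (76 mm by 85 mm) begins 54 mm behind the grasp point. The pads swing forward as they close: fully open they stand 13 mm farther back than shut.
Start: joints at [-83.675, 17.928, 85.812, -0, 76.261, -12.8], TCP at [0.172, -0.496, 0.231] pointing down, gripper open.
Joint ranges: [-168.41, 168.41], [-55.51, 124.54], [10.69, 146.95], [-70.63, 250.63], [1, 178], [-165.06, 165.06]. Speed limits (degrees/s): [136.94, 136.94, 172.46, 180, 180, 180].

## Interface

Orientations are given as a 3x3 rotation matrix whose columns are the frame's x, y, z axes.
In Python, from workcell import get_obs, imaging, r gives the robot as it stands.
- The arm moves only by the tool move_arm, never from a script. Its argument "rows" is a list of rows, each a list of 2 entries, a list of its own where there are three numbers: the shift along the tool's x, y, z in m, then the turn, a rotation vector about the tool's x, y, z in degrees. In form: [[[tx, ty, tz], [wx, wy, wz]], ...]. A call has exactly 5 rows; each row is the pose to reach, as a shift and turn from the pose commanded when the call began, along the tool's axes at that moment; what a row does not reach only later rows make up. A row lasts 1/12 s, in which the tool goes at most 41.7 mm and 7.16 degrees, less where a joint would pass 70% of its speed; a pose out of reach is approached as far as the arm can. A call with a gripper value outside its range is refused whole. "fingers" is the closure in counts, from 0 (fully open) to 255 (shut), set as the call begins (left out, the last holds). The fingers move at their own pace and stop on an object; "grip_force" is the grip in N (left out, the last holds). Time passes only in rows, so rows that repeat a pose let the fingers close, or fill a call up. It gives the time, the measured TCP pose, the force and the opening at its end, in the units of the state.
- get_obs(): the state, without advancing time (a new reading comes with each control period).
- imaging.grab_frame(name): name is "scene" or "top"; returns a dict with "img" (420x560x3 uint8, red, green, blue), "intrinsics" (3x3 intrinsics, pixels), "k1" (the pictures are not rectified: a ray, as slopes to the right and down, at radius r is drawn at 1 + k1 r^2 times it, then the intrinsics apply), "eye" and "rotation" of the camera in the world. Camera axes: x right, y down, z forward; pixel columns grow to the right and rows downward; lengths in m; the calibration is good to about 2 mm. A picture is of the moment at which its call begins. There is no depth.
- r.job_done(): hands the job in, once; it reports no verdict.
The state is a dict: "t": time; "qpos": joint angles; "joint_velocities": joint speeds; "joint_efforts": joint torques, N m; "position": TCP position; "orientation": TCP orientation; "contact_force": force on the tool from outside, world axes, zero at the start; "wrist_torque": the same for the moment, N m; "opening": finger opening in m.
Only numpy, scipy, OpenCV 4.12 (cv2) and the standard library are available. Lean on these libraries where they do the work, as an engineer would, in place of code of your own. Each camera call takes 0.05 s, during which the arm holds its last target. There are 200 camera calls.

## Working session

There is one attempt and no reset: what is moved stays moved. The work goes in short steps, Python scripts to look and compute and a tool call to move; the robot and the scene stay as the last step left them, time stands still between calls to the robot, and variables do not carry over. Pictures are saved under pics/ and viewed, about 8 in all and at most 12, crops included, and the job is handed in when it is done.

Besides the shell and the picture viewer there is one more tool, called as name([rows], argument=value, ...), one row to a line, values as JSON. move_arm: Moves the arm, as the interface text tells. Its arguments: {"type":"object","properties":{"rows":{"type":"array","items":{"type":"array"}},"fingers":{"type":"number"},"grip_force":{"type":"number"}},"required":["rows"]}

```bash
ls; mkdir -p pics
python3 - <<'E'
from workcell import get_obs, imaging, r
import cv2,numpy as np
o=get_obs()
for k in o: print(k,np.round(o[k],4).tolist())
for n in("scene","top"):
    f=imaging.grab_frame(n); cv2.imwrite(f"pics/{n}0.png",f["img"][:,:,::-1])
    print(n,f["intrinsics"],f["k1"],f["eye"],f["rotation"])
E
```

```text
pics
t 0.0
qpos [-83.6744, 17.9588, 85.8534, 0.0002, 76.2626, -12.8008]
joint_velocities [-0.0149, -0.0636, -0.1432, 0.0538, -0.0235, 0.0069]
joint_efforts [0.0036, -41.2267, -25.9744, -0.0, 0.0042, 0.0]
position [0.172, -0.4958, 0.2307]
orientation [[0.9448, 0.3277, -0.0001], [0.3277, -0.9448, 0.0013], [0.0003, -0.0013, -1.0]]
contact_force [0.4175, -0.1954, 0.0796]
wrist_torque [-0.0432, -0.0023, -0.0331]
opening 0.0853
scene [[488.8019567    0.         270.84823374]
 [  0.         488.8019567  206.82521674]
 [  0.           0.           1.        ]] -0.0846491731840903 [ 1.34500737 -0.2165371   1.08473604] [[ 0.31293505  0.74552457 -0.58844266]
 [ 0.9496886  -0.25394974  0.183306  ]
 [-0.01277573 -0.61620016 -0.78748596]]
top [[541.85066563   0.         281.40303824]
 [  0.         541.85066563 202.63917309]
 [  0.           0.           1.        ]] 0.013643901333717897 [0.38218729 0.03043774 1.26368086] [[-0.02056825 -0.98379216  0.17812896]
 [-0.99976993  0.02132323  0.00232477]
 [-0.00608537 -0.17804017 -0.9840044 ]]
```

View pics/top0.png

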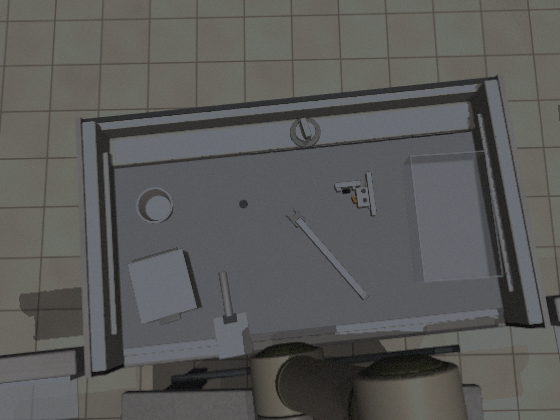

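View pics/scene0.png

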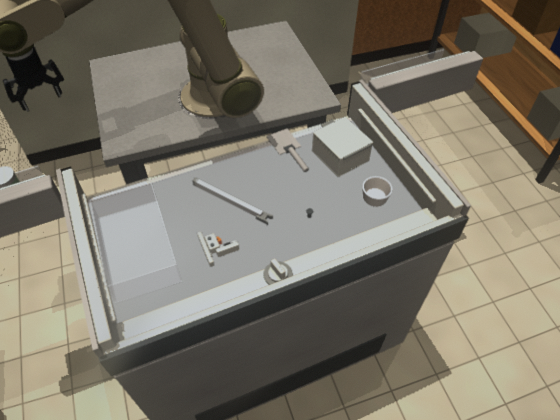

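The top view shows the post at (243,204), the bar from fork (293,217) to toe (365,296), and the keeper near (355,193). The scene view shows the post at (309,212) and the bar from (195,181) to (267,218). Next I'll crop in on the details.

```bash
cat > h.py <<'E'
import cv2,numpy as np
from workcell import get_obs, imaging, r
def ray(f,uv):
    K=f["intrinsics"];d=np.array([(uv[0]-K[0,2])/K[0,0],(uv[1]-K[1,2])/K[1,1]]);s=d.copy()
    for _ in range(20): s=d/(1+f["k1"]*(s@s))
    v=np.asarray(f["rotation"])@np.array([*s,1]);return np.asarray(f["eye"]),v/np.linalg.norm(v)
def plane(f,uv,z):
    e,v=ray(f,uv);return e+v*(z-e[2])/v[2]
def tri(f,a,g,b):
    e,v=ray(f,a);E,V=ray(g,b)
    s=np.linalg.lstsq(np.c_[v,-V],E-e,rcond=None)[0];p,q=e+s[0]*v,E+s[1]*V
    return (p+q)/2,np.linalg.norm(p-q)
def crop(f,x0,y0,w,h,k):
    return cv2.resize(f["img"][y0:y0+h,x0:x0+w,::-1],None,fx=k,fy=k,interpolation=cv2.INTER_CUBIC)
E
python3 - <<'E'
from h import *
t=imaging.grab_frame("top");s=imaging.grab_frame("scene")
a=crop(t,225,165,160,140,5);b=crop(s,180,165,140,105,5)
bright=lambda i:cv2.convertScaleAbs(i,alpha=1.5)
cv2.imwrite("pics/tc.png",bright(a));cv2.imwrite("pics/sc.png",bright(b))
print(tri(t,(243.5,203.5),s,(309.5,211)))
E
```

```text
(array([0.60544474, 0.12217417, 0.03173783]), np.float64(0.002529936933128249))
```

View pics/tc.png

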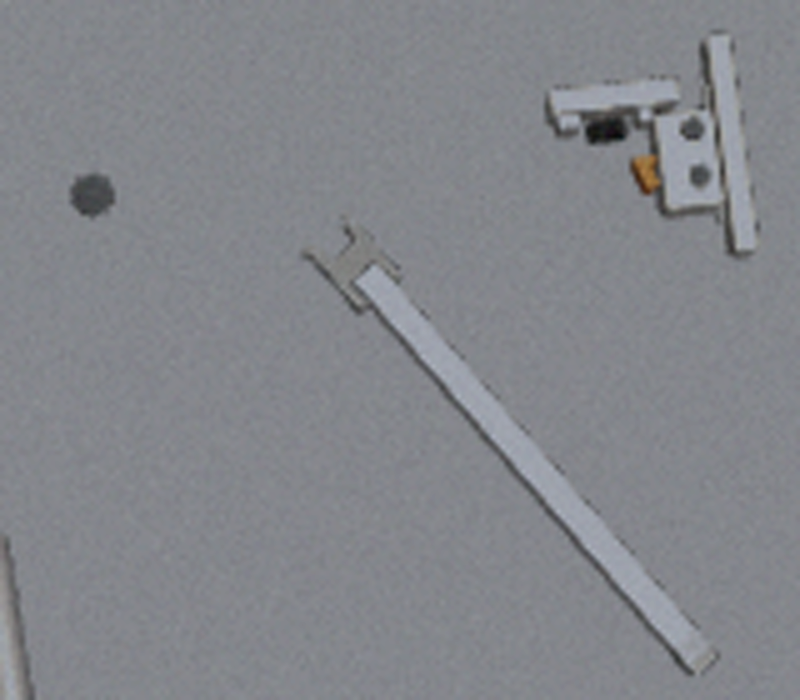

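View pics/sc.png

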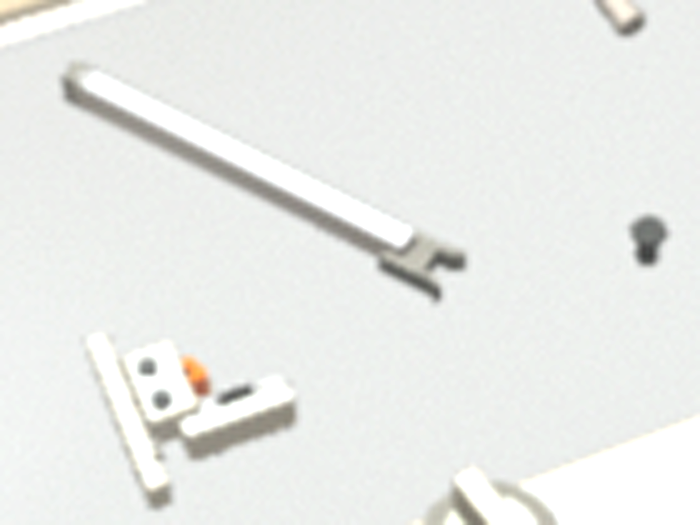

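Post head triangulates to z≈0.032 (expected 0.035), so the glass top is at z=0.010. The crops show the fork mouth facing the post, the orange catch at crop (646,174), the buffer at (606,130) and the stop wall behind it. Next I'll compute the poses.

Run:
```python
from h import *
t=imaging.grab_frame("top");s=imaging.grab_frame("scene")
C=lambda x,y:(225+(x+.5)/5-.5,165+(y+.5)/5-.5)
S=lambda x,y:(180+(x+.5)/5-.5,165+(y+.5)/5-.5)
P=lambda x,y,z:plane(t,C(x,y),z)[:2]
print("post top",P(92,195,.035),"scene",plane(s,S(649,231),.035)[:2])
# fridge yaw: duct front-top edge & rail
a,b=plane(t,(113,165),.05)[:2],plane(t,(470,132),.05)[:2];print("duct yaw of -y dir",np.degrees(np.arctan2(*(b-a)[::-1])))
a,b=P(735,33,.03),P(755,248,.03);print("rail dir",a,b,np.degrees(np.arctan2(*(a-b)[::-1])))
# bar top face mask: brightest pixels along bar, fit rect
for f,n in((t,"top"),(s,"scene")):
    g=cv2.cvtColor(f["img"],cv2.COLOR_RGB2GRAY)
    x0,y0,x1,y1=(288,210,372,305) if n=="top" else (190,170,275,225)
    sub=g[y0:y1,x0:x1]; th,m=cv2.threshold(sub,0,255,cv2.THRESH_OTSU)
    c=max(cv2.findContours(m,cv2.RETR_EXTERNAL,cv2.CHAIN_APPROX_NONE)[0],key=cv2.contourArea)
    box=cv2.boxPoints(cv2.minAreaRect(c))+[x0,y0]
    q=np.array([plane(f,p,.032)[:2] for p in box]);print(n,th,box.round(1).tolist(),q.round(4).tolist(),[np.linalg.norm(q[i]-q[i-1]).round(4) for i in range(4)])
for nm,xy in dict(endtop=(370,275),toe=(708,662),catch=(646,174),buf=(606,130),fl=(308,253),fr=(346,222),block=(690,160)).items(): print(nm,P(*xy,.032).round(4))
for nm,xy in dict(endtop=(402,240),toe=(78,75),catch=(197,375),buf=(236,393)).items(): print("s",nm,plane(s,S(*xy),.032)[:2].round(4))
```

```text
post top [0.60427677 0.12186898] scene [0.60724541 0.12236718]
duct yaw of -y dir -85.8183518953834
rail dir [ 0.67553422 -0.17873943] [ 0.57378265 -0.18283718] 2.306173213084687
top 97.0 [[295.7, 220.8], [300.0, 217.1], [366.7, 293.8], [362.4, 297.5]] [[0.562, 0.0013], [0.5704, -0.0087], [0.3937, -0.1532], [0.3857, -0.1433]] [np.float64(0.228), np.float64(0.0131), np.float64(0.2282), np.float64(0.0128)]
scene 131.0 [[190.0, 170.0], [274.0, 170.0], [274.0, 224.0], [190.0, 224.0]] [[0.3523, -0.1525], [0.4322, 0.0797], [0.6162, 0.0183], [0.544, -0.1945]] [np.float64(0.1963), np.float64(0.2455), np.float64(0.194), np.float64(0.2247)]
endtop [ 0.5647 -0.0053]
toe [ 0.3867 -0.1518]
catch [ 0.6091 -0.134 ]
buf [ 0.6303 -0.1164]
fl [0.5756 0.0229]
fr [0.5896 0.0051]
block [ 0.6153 -0.1546]
s endtop [ 0.5678 -0.0056]
s toe [ 0.3939 -0.1462]
s catch [ 0.6178 -0.1334]
s buf [ 0.6352 -0.117 ]
```

Bar heading is 39.4° in the world, and the fridge's y axis is at about 94.2°. The top-face length of 228 mm matches the stated bar. The grip point (bar y = -40) is about (0.451,-0.099). Next I'll work out the approach.

```bash
cat >> h.py <<'E'
def go(x,y,z,yaw):  # yaw: world angle of tool y; prints shift and turn in tool axes
    from scipy.spatial.transform import Rotation as Ro
    o=get_obs();R=np.array(o["orientation"]);a=np.radians(yaw)
    Y=np.array([np.cos(a),np.sin(a),0]);Z=np.array([0,0,-1.]);T=np.c_[np.cross(Y,Z),Y,Z]
    print("shift",(R.T@(np.array([x,y,z])-o["position"])).round(4),"turn",Ro.from_matrix(R.T@T).as_rotvec(degrees=True).round(2))
E
python3 -c "
from h import *
go(.451,-.099,.231,-50.6);go(.451,-.099,.013,-50.6)"
```

```text
shift [ 3.937e-01 -2.836e-01  3.000e-04] turn [-2.000e-02 -1.000e-02 -2.028e+01]
shift [ 0.3936 -0.2835  0.2183] turn [-2.000e-02 -1.000e-02 -2.028e+01]
```

move_arm([
  [[0.02, -0.014, 0], [0, 0, 0]],
  [[0.05, -0.036, 0], [0, 0, 0]],
  [[0.083, -0.06, 0], [0, 0, 0]],
  [[0.116, -0.084, 0], [0, 0, 0]],
  [[0.15, -0.108, 0], [0, 0, 0]],
], fingers=0, grip_force=30)

```text
t: 0.72
position: [0.2788, -0.3432, 0.2313]
orientation: [[0.945, 0.327, 0.0], [0.327, -0.945, -0.0], [0.0, 0.0, -1.0]]
contact_force: [0.8, -0.8, 0.6]
opening: 0.0856
```

move_arm([
  [[0.033, -0.024, 0], [0, 0, 0]],
  [[0.066, -0.048, 0], [0, 0, 0]],
  [[0.1, -0.072, 0], [0, 0, 0]],
  [[0.133, -0.096, 0], [0, 0, 0]],
  [[0.16, -0.115, 0], [0, 0, 0]],
])

```text
t: 1.13
position: [0.3928, -0.1813, 0.2315]
orientation: [[0.945, 0.328, 0.001], [0.328, -0.945, -0.0], [0.0, 0.0, -1.0]]
contact_force: [0.8, -0.2, -0.0]
opening: 0.0849
```

move_arm([
  [[0.025, -0.018, 0], [0, 0, -5]],
  [[0.05, -0.036, 0], [0, 0, -10]],
  [[0.07, -0.05, 0.01], [0, 0, -15]],
  [[0.084, -0.06, 0.03], [0, 0, -20.3]],
  [[0.084, -0.06, 0.06], [0, 0, -20.3]],
])

```text
t: 1.55
position: [0.4537, -0.0977, 0.1722]
orientation: [[0.767, 0.641, 0.005], [0.641, -0.767, -0.002], [0.003, 0.004, -1.0]]
contact_force: [0.9, -0.3, 0.2]
opening: 0.0856
```

```bash
python3 -c "
from h import *
print(get_obs()['t']);go(.451,-.099,.06,-50.6)
f=imaging.grab_frame('scene');cv2.imwrite('pics/s1.png',crop(f,150,90,200,150,4))"
```

```text
1.55
shift [-0.0032 -0.0013  0.1122] turn [ 0.25 -0.15  0.48]
```

View pics/s1.png

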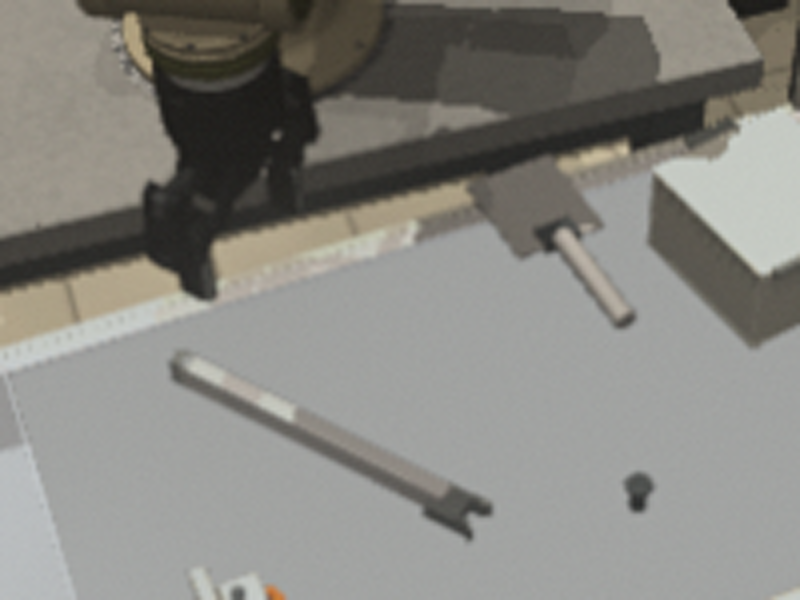

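The gripper straddles the bar line with the jaws across the bar, and the scene is clear. Next I'll descend and close.

move_arm([
  [[-0.003, -0.001, 0.04], [0, 0, 0]],
  [[-0.003, -0.001, 0.08], [0, 0, 0]],
  [[-0.003, -0.001, 0.115], [0, 0, 0]],
  [[-0.003, -0.001, 0.14], [0, 0, 0]],
  [[-0.003, -0.001, 0.158], [0, 0, 0]],
])

```text
t: 2.02
position: [0.4477, -0.1007, 0.0115]
orientation: [[0.773, 0.634, -0.003], [0.634, -0.773, 0.001], [-0.001, -0.003, -1.0]]
contact_force: [-0.1, 0.3, -0.7]
opening: 0.0853
```

move_arm([
  [[0, 0, 0], [0, 0, 0]],
  [[0, 0, 0], [0, 0, 0]],
  [[0, 0, 0], [0, 0, 0]],
  [[0, 0, 0], [0, 0, 0]],
  [[0, 0, 0], [0, 0, 0]],
], fingers=255, grip_force=30)

```text
t: 2.43
position: [0.4492, -0.1011, 0.0145]
orientation: [[0.773, 0.635, 0.002], [0.635, -0.773, -0.001], [0.001, 0.002, -1.0]]
contact_force: [-0.8, 1.2, -0.3]
opening: 0.0256
```

move_arm([
  [[0, 0, 0], [0, 0, 0]],
  [[0, 0, 0], [0, 0, 0]],
  [[0, 0, 0], [0, 0, 0]],
  [[0, 0, 0], [0, 0, 0]],
  [[0, 0, 0], [0, 0, 0]],
])

```text
t: 2.85
position: [0.449, -0.1009, 0.0142]
orientation: [[0.772, 0.635, 0.001], [0.635, -0.772, -0.001], [0.0, 0.001, -1.0]]
contact_force: [-1.3, 0.5, 7.5]
opening: 0.0135
```

move_arm([
  [[0, 0, -0.001], [0, 0, 0]],
  [[0, 0, -0.003], [0, 0, 0]],
  [[0, 0, -0.003], [0, 0, 0]],
  [[0, 0, -0.003], [0, 0, 0]],
  [[0, 0, -0.003], [0, 0, 0]],
])

```text
t: 3.27
position: [0.4485, -0.1006, 0.0162]
orientation: [[0.772, 0.635, -0.0], [0.635, -0.772, 0.0], [-0.0, -0.0, -1.0]]
contact_force: [-0.2, -0.4, -3.0]
opening: 0.0135
```

```bash
python3 -c "
from h import *
go(.4865,-.048,.0165,-35)"
```

```text
shift [ 0.0628 -0.0165 -0.0003] turn [-2.000e-02  1.000e-02 -1.558e+01]
```

move_arm([
  [[0.01, -0.003, 0], [0, 0, -2.5]],
  [[0.025, -0.007, 0], [0, 0, -6]],
  [[0.04, -0.011, 0], [0, 0, -10]],
  [[0.055, -0.015, 0], [0, 0, -14]],
  [[0.063, -0.0165, 0], [0, 0, -15.6]],
])

```text
t: 3.68
position: [0.4876, -0.0463, 0.0162]
orientation: [[0.568, 0.823, 0.0], [0.823, -0.568, 0.0], [0.0, -0.0, -1.0]]
contact_force: [-0.1, -0.1, -2.3]
opening: 0.013
```

move_arm([
  [[0, 0, 0], [0, 0, 0]],
  [[0, 0, 0], [0, 0, 0]],
  [[0, 0, 0], [0, 0, 0]],
  [[0, 0, 0], [0, 0, 0]],
  [[0, 0, 0], [0, 0, 0]],
])

```text
t: 4.1
position: [0.4865, -0.0484, 0.0163]
orientation: [[0.574, 0.819, -0.0], [0.819, -0.574, 0.0], [-0.0, -0.0, -1.0]]
contact_force: [-0.4, 0.2, -2.3]
opening: 0.0128
```

```bash
python3 -c "
from h import *
o=get_obs();print(o['position'],o['contact_force'])
t=imaging.grab_frame('top');s=imaging.grab_frame('scene')
a=cv2.convertScaleAbs(crop(t,230,190,65,75,8),alpha=1.5);b=cv2.convertScaleAbs(crop(s,255,180,70,75,8)[:600,:280+0 or 400],alpha=1.2)
b=cv2.resize(b,(400,600)) if b.shape[1]!=400 else b
cv2.imwrite('pics/dock.png',np.hstack([a[:, :400] if 0 else a[:,:520][:, :400],b]))"
```

```text
[ 0.48650888 -0.04841624  0.01629029] [-0.40537504  0.20558919 -2.31349275]
```

View pics/dock.png

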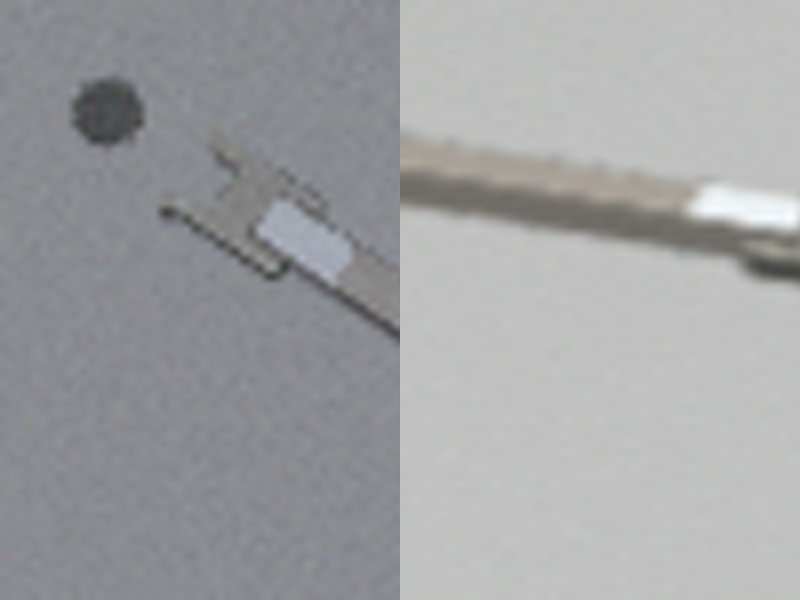

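The fork mouth faces the post: prong tips are at crop (167,208) and (216,140), and the post head is at (107,112). I'll convert these to millimetres along and across the bar.

```bash
python3 -c "
from h import *
t=imaging.grab_frame('top');o=get_obs();R=np.array(o['orientation']);p=np.array(o['position'])
C=lambda x,y:(230+(x+.5)/8-.5,190+(y+.5)/8-.5)
def q(n,x,y,z):
    w=plane(t,C(x,y),z); d=R.T@(w-p); print(n,w.round(4),'along,across',(d[:2]*1e3).round(1)); return d
q('post',107,112,.035);a=q('tipL',167,208,.026);b=q('tipR',216,140,.026);q('cornL',278,277,.026);q('cornR',322,203,.026)
q('endtopL',255,232,.034);q('endtopR',282,200,.034)
"
```

```text
post [0.6044 0.122  0.035 ] along,across [207.   -1.3]
tipL [0.5774 0.1056 0.026 ] along,across [178.  -13.9]
tipR [0.5971 0.0912 0.026 ] along,across [177.5  10.4]
cornL [0.5566 0.0738 0.026 ] along,across [140.1 -12.7]
cornR [0.5779 0.0607 0.026 ] along,across [141.6  12.2]
endtopL [0.5687 0.0799 0.034 ] along,across [152.   -6.4]
endtopR [0.5778 0.072  0.034 ] along,across [150.8   5.6]
```

move_arm([
  [[0.006, -0.0003, 0], [0, 0, 0]],
  [[0.012, -0.0006, 0], [0, 0, 0]],
  [[0.018, -0.0006, 0], [0, 0, 0]],
  [[0.023, -0.0006, 0], [0, 0, 0]],
  [[0.027, -0.0006, 0], [0, 0, 0]],
])

```text
t: 4.67
position: [0.5021, -0.0247, 0.0163]
orientation: [[0.573, 0.82, 0.0], [0.82, -0.573, 0.0], [0.0, -0.0, -1.0]]
contact_force: [0.6, 0.2, -2.5]
opening: 0.0129
```

move_arm([
  [[0.001, 0, 0], [0, 0, 0]],
  [[0.002, 0, 0], [0, 0, 0]],
  [[0.003, 0, 0], [0, 0, 0]],
  [[0.004, 0, 0], [0, 0, 0]],
  [[0.004, 0, 0], [0, 0, 0]],
])

```text
t: 5.08
position: [0.5041, -0.0222, 0.0163]
orientation: [[0.573, 0.819, 0.0], [0.819, -0.573, 0.0], [0.0, 0.0, -1.0]]
contact_force: [-0.2, -0.1, -2.7]
opening: 0.0135
```

move_arm([
  [[0.0005, 0, 0], [0, 0, 0]],
  [[0.001, 0, 0], [0, 0, 0]],
  [[0.0015, 0, 0], [0, 0, 0]],
  [[0.002, 0, 0], [0, 0, 0]],
  [[0.0025, 0, 0], [0, 0, 0]],
])

```text
t: 5.5
position: [0.5055, -0.0202, 0.0163]
orientation: [[0.573, 0.819, -0.0], [0.819, -0.573, -0.0], [-0.0, -0.0, -1.0]]
contact_force: [-1.6, -3.3, -3.0]
opening: 0.0131
```

move_arm([
  [[0.0003, 0, 0], [0, 0, 0]],
  [[0.0005, 0, 0], [0, 0, 0]],
  [[0.0005, 0, 0], [0, 0, 0]],
  [[0.0005, 0, 0], [0, 0, 0]],
  [[0.0005, 0, 0], [0, 0, 0]],
])

```text
t: 5.92
position: [0.5054, -0.0201, 0.0162]
orientation: [[0.573, 0.819, -0.001], [0.819, -0.573, -0.0], [-0.001, -0.0, -1.0]]
contact_force: [-1.8, -4.7, -1.5]
opening: 0.0133
```

```bash
python3 -c "
from h import *
o=get_obs();print(o['position'],o['contact_force'],o['wrist_torque'])
t=imaging.grab_frame('top');s=imaging.grab_frame('scene')
a=cv2.convertScaleAbs(crop(t,225,185,50,60,8),alpha=1.5);b=cv2.convertScaleAbs(crop(s,280,190,50,60,8),alpha=1.2)
cv2.imwrite('pics/dock2.png',np.hstack([a,b]))"
```

```text
[ 0.50544005 -0.02010057  0.01621257] [-1.82459676 -4.70456595 -1.53888569] [-0.74352643  0.50787467 -0.07053982]
```

View pics/dock2.png

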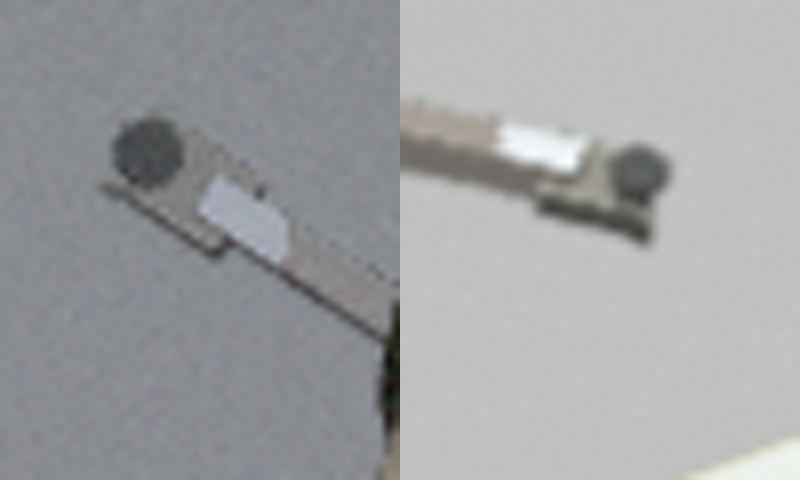

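The fork is seated under the post's head in both views (post at crop (148,152) and (637,172)), with about 5 N of contact along the bar. Now I'll swing about the post in arcs.

move_arm([
  [[0.0001, 0.006, 0], [0, 0, -2]],
  [[0.0004, 0.012, 0], [0, 0, -4]],
  [[0.0009, 0.018, 0], [0, 0, -6]],
  [[0.0017, 0.024, 0], [0, 0, -8]],
  [[0.0026, 0.03, 0], [0, 0, -10]],
])

```text
t: 6.43
position: [0.5317, -0.0353, 0.0162]
orientation: [[0.42, 0.907, -0.001], [0.907, -0.42, -0.0], [-0.001, -0.001, -1.0]]
contact_force: [-2.8, -3.0, -1.9]
opening: 0.0137
```

move_arm([
  [[0, 0, 0], [0, 0, 0]],
  [[0, 0, 0], [0, 0, 0]],
  [[0, 0, 0], [0, 0, 0]],
  [[0, 0, 0], [0, 0, 0]],
  [[0, 0, 0], [0, 0, 0]],
])

```text
t: 6.85
position: [0.5314, -0.0351, 0.0162]
orientation: [[0.423, 0.906, -0.001], [0.906, -0.423, -0.001], [-0.001, -0.0, -1.0]]
contact_force: [-2.5, -5.1, -2.8]
opening: 0.0131
```

move_arm([
  [[0.0001, 0.006, 0], [0, 0, -2]],
  [[0.0004, 0.012, 0], [0, 0, -4]],
  [[0.0009, 0.018, 0], [0, 0, -6]],
  [[0.0017, 0.024, 0], [0, 0, -8]],
  [[0.0026, 0.03, 0], [0, 0, -10]],
])

```text
t: 7.27
position: [0.5599, -0.0455, 0.0162]
orientation: [[0.258, 0.966, -0.001], [0.966, -0.258, -0.001], [-0.001, -0.0, -1.0]]
contact_force: [-2.3, -5.7, -2.6]
opening: 0.0134
```

move_arm([
  [[0, 0, 0.0005], [0, 0, 0]],
  [[0, 0, 0.001], [0, 0, 0]],
  [[0, 0, 0.0015], [0, 0, 0]],
  [[0, 0, 0.0015], [0, 0, 0]],
  [[0, 0, 0.0015], [0, 0, 0]],
])

```text
t: 7.68
position: [0.5597, -0.0455, 0.0149]
orientation: [[0.26, 0.966, -0.0], [0.966, -0.26, -0.001], [-0.001, -0.0, -1.0]]
contact_force: [-3.6, -6.4, -1.0]
opening: 0.0133
```

move_arm([
  [[0.0, 0.006, 0.0002], [0, 0, -2]],
  [[0.0003, 0.012, 0.0004], [0, 0, -4]],
  [[0.0007, 0.018, 0.0004], [0, 0, -6]],
  [[0.0014, 0.024, 0.0004], [0, 0, -8]],
  [[0.0014, 0.024, 0.0004], [0, 0, -8]],
])

```text
t: 8.1
position: [0.5842, -0.0504, 0.0146]
orientation: [[0.121, 0.993, 0.001], [0.993, -0.121, -0.001], [-0.001, 0.001, -1.0]]
contact_force: [-0.9, -5.1, -2.1]
opening: 0.0132
```

```bash
python3 -c "
from h import *
o=get_obs();print(o['position'],o['contact_force'],o['wrist_torque'])
t=imaging.grab_frame('top')
a=cv2.convertScaleAbs(crop(t,230,165,160,70,5),alpha=1.5)
cv2.imwrite('pics/sw.png',a)"
```

```text
[ 0.5842236  -0.05036612  0.01456015] [-0.86967801 -5.05179161 -2.13872477] [-0.89280354  0.25276388  0.18939408]
```

View pics/sw.png

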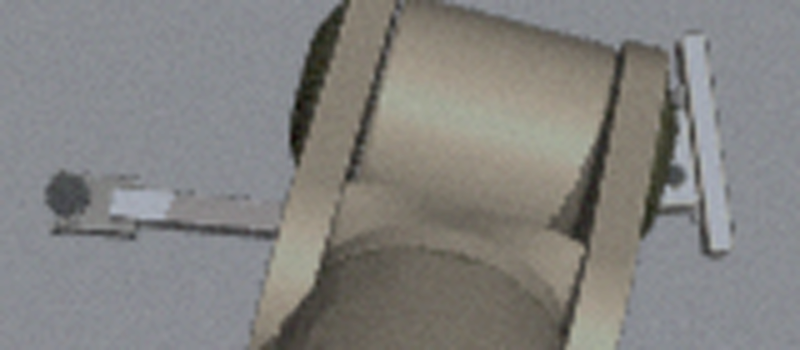

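The fork stays seated at crop (68,193), and the wrist hides the keeper. I'll firm the grip, then go by feel, working out the toe force from moments about the post.

```bash
cat > f.py <<'E'
from h import *
o=get_obs();R=np.array(o["orientation"]);F=np.array(o["contact_force"]);M=np.array(o["wrist_torque"])
h=np.degrees(np.arctan2(R[1,0],R[0,0]));al,la=F@R[:,0],F@R[:,1]
p=np.array(o["position"]);print("t %.2f head %.2f fork"%(o["t"],h),(p+.1725*R[:,0]).round(4),"z %.4f along %.1f lat %.1f fz %.1f Mz %.2f Ftoe %.1f"%(p[2],al,la,F[2],M[2],-(M[2]+.1725*la)/.255))
E
python3 f.py
```

```text
t 8.15 head 82.93 fork [0.6049 0.1209 0.0143] z 0.0144 along -5.6 lat 0.3 fz -1.5 Mz 0.03 Ftoe -0.3
```

move_arm([
  [[0, 0.002, 0], [0, 0, -0.7]],
  [[0.0001, 0.004, 0], [0, 0, -1.3]],
  [[0.0001, 0.006, 0], [0, 0, -2]],
  [[0.0001, 0.006, 0], [0, 0, -2]],
  [[0.0001, 0.006, 0], [0, 0, -2]],
], grip_force=70)

```text
t: 8.57
position: [0.5894, -0.0509, 0.0145]
orientation: [[0.089, 0.996, 0.0], [0.996, -0.089, -0.001], [-0.001, 0.001, -1.0]]
contact_force: [-0.3, -6.2, -0.8]
opening: 0.0121
```

```bash
python3 f.py
```

```text
t 8.57 head 84.89 fork [0.6048 0.1209 0.0144] z 0.0145 along -6.2 lat 0.3 fz -0.8 Mz 0.01 Ftoe -0.2
```

move_arm([
  [[0, 0.001, 0], [0, 0, -0.3]],
  [[0, 0.002, 0], [0, 0, -0.7]],
  [[0, 0.003, 0], [0, 0, -1]],
  [[0, 0.003, 0], [0, 0, -1]],
  [[0, 0.003, 0], [0, 0, -1]],
])

```text
t: 8.98
position: [0.5924, -0.0512, 0.0145]
orientation: [[0.072, 0.997, 0.0], [0.997, -0.072, -0.001], [-0.001, 0.0, -1.0]]
contact_force: [-0.4, -6.4, -1.6]
opening: 0.012
```

```bash
python3 f.py
```

```text
t 8.98 head 85.89 fork [0.6047 0.1209 0.0144] z 0.0145 along -6.4 lat 0.0 fz -1.6 Mz 0.10 Ftoe -0.4
```

move_arm([
  [[0, 0.001, 0], [0, 0, -0.3]],
  [[0, 0.002, 0], [0, 0, -0.7]],
  [[0, 0.003, 0], [0, 0, -1]],
  [[0, 0.003, 0], [0, 0, -1]],
  [[0, 0.003, 0], [0, 0, -1]],
])

```text
t: 9.4
position: [0.5954, -0.0514, 0.0145]
orientation: [[0.054, 0.999, 0.0], [0.999, -0.054, -0.001], [-0.001, 0.001, -1.0]]
contact_force: [-0.7, -5.3, -1.4]
opening: 0.0124
```

```bash
python3 f.py
```

```text
t 9.40 head 86.89 fork [0.6047 0.1209 0.0144] z 0.0145 along -5.4 lat -0.4 fz -1.4 Mz 0.11 Ftoe -0.2
```

move_arm([
  [[0, 0.001, 0], [0, 0, -0.3]],
  [[0, 0.002, 0], [0, 0, -0.7]],
  [[0, 0.003, 0], [0, 0, -1]],
  [[0, 0.003, 0], [0, 0, -1]],
  [[0, 0.003, 0], [0, 0, -1]],
])

```text
t: 9.82
position: [0.5983, -0.0515, 0.0145]
orientation: [[0.037, 0.999, 0.0], [0.999, -0.037, -0.001], [-0.001, 0.0, -1.0]]
contact_force: [-1.2, -5.5, -1.5]
opening: 0.0124
```

```bash
python3 f.py
```

```text
t 9.82 head 87.89 fork [0.6047 0.1209 0.0144] z 0.0145 along -5.6 lat -1.0 fz -1.5 Mz 0.11 Ftoe 0.3
```

move_arm([
  [[0, 0.001, 0], [0, 0, -0.3]],
  [[0, 0.002, 0], [0, 0, -0.7]],
  [[0, 0.003, 0], [0, 0, -1]],
  [[0, 0.003, 0], [0, 0, -1]],
  [[0, 0.003, 0], [0, 0, -1]],
])

```text
t: 10.23
position: [0.6014, -0.0516, 0.0145]
orientation: [[0.019, 1.0, 0.0], [1.0, -0.019, -0.001], [-0.001, 0.0, -1.0]]
contact_force: [-1.7, -5.5, -1.8]
opening: 0.0121
```

```bash
python3 f.py
```

```text
t 10.23 head 88.90 fork [0.6047 0.1208 0.0144] z 0.0145 along -5.5 lat -1.6 fz -1.8 Mz 0.16 Ftoe 0.4
```

move_arm([
  [[0, 0.001, 0], [0, 0, -0.3]],
  [[0, 0.002, 0], [0, 0, -0.7]],
  [[0, 0.003, 0], [0, 0, -1]],
  [[0, 0.003, 0], [0, 0, -1]],
  [[0, 0.003, 0], [0, 0, -1]],
])

```text
t: 10.65
position: [0.6042, -0.0516, 0.0144]
orientation: [[0.002, 1.0, -0.0], [1.0, -0.002, -0.001], [-0.001, -0.0, -1.0]]
contact_force: [-1.7, -4.8, -0.3]
opening: 0.0126
```

```bash
python3 f.py
```

```text
t 10.65 head 89.90 fork [0.6045 0.1209 0.0143] z 0.0144 along -4.8 lat -1.7 fz -0.3 Mz 0.07 Ftoe 0.9
```

move_arm([
  [[0, 0.001, 0], [0, 0, -0.3]],
  [[0, 0.002, 0], [0, 0, -0.7]],
  [[0, 0.003, 0], [0, 0, -1]],
  [[0, 0.003, 0], [0, 0, -1]],
  [[0, 0.003, 0], [0, 0, -1]],
])

```text
t: 11.07
position: [0.6072, -0.0516, 0.0145]
orientation: [[-0.016, 1.0, 0.0], [1.0, 0.016, -0.001], [-0.001, 0.0, -1.0]]
contact_force: [-1.1, -5.4, -0.1]
opening: 0.0123
```

```bash
python3 -c "
import runpy;runpy.run_path('f.py')
from h import *
cv2.imwrite('pics/k.png',crop(imaging.grab_frame('scene'),190,190,120,90,6))"
```

```text
t 11.07 head 90.90 fork [0.6045 0.1209 0.0144] z 0.0145 along -5.4 lat -1.2 fz -0.1 Mz 0.05 Ftoe 0.6
```

View pics/k.png

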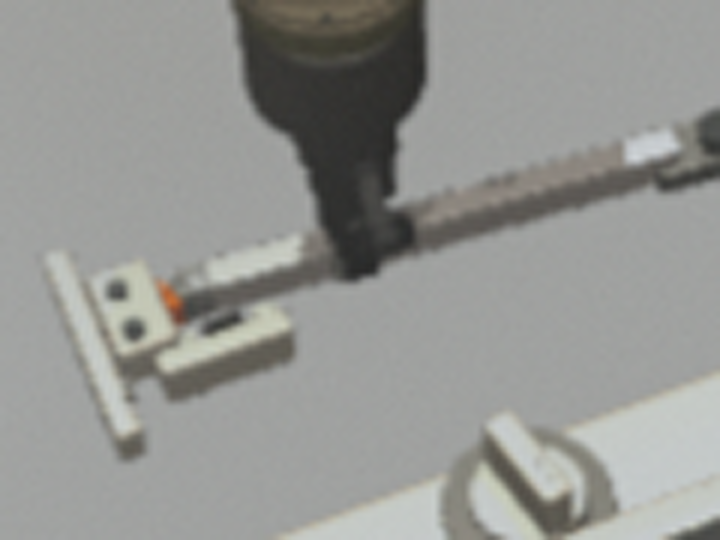

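The toe is now at the orange catch (crop (170,300)). The buffer at (222,322) is about 10 mm behind the bar, and the finger is clear of the keeper wall. Continuing.

move_arm([
  [[0, 0.001, 0], [0, 0, -0.3]],
  [[0, 0.002, 0], [0, 0, -0.7]],
  [[0, 0.003, 0], [0, 0, -1]],
  [[0, 0.003, 0], [0, 0, -1]],
  [[0, 0.003, 0], [0, 0, -1]],
])

```text
t: 11.53
position: [0.6103, -0.0516, 0.0145]
orientation: [[-0.033, 0.999, 0.0], [0.999, 0.033, -0.001], [-0.001, 0.0, -1.0]]
contact_force: [0.3, -4.8, -2.2]
opening: 0.0123
```

```bash
python3 f.py
```

```text
t 11.53 head 91.89 fork [0.6046 0.1208 0.0144] z 0.0145 along -4.8 lat 0.1 fz -2.2 Mz 0.06 Ftoe -0.3
```

move_arm([
  [[0, 0.001, 0], [0, 0, -0.3]],
  [[0, 0.002, 0], [0, 0, -0.7]],
  [[0, 0.003, 0], [0, 0, -1]],
  [[0, 0.003, 0], [0, 0, -1]],
  [[0, 0.003, 0], [0, 0, -1]],
])

```text
t: 11.95
position: [0.6133, -0.0515, 0.0145]
orientation: [[-0.05, 0.999, 0.0], [0.999, 0.05, -0.001], [-0.001, 0.0, -1.0]]
contact_force: [-1.4, -5.5, -1.0]
opening: 0.0123
```

```bash
python3 f.py
```

```text
t 11.95 head 92.89 fork [0.6046 0.1208 0.0143] z 0.0145 along -5.4 lat -1.6 fz -1.0 Mz 0.13 Ftoe 0.6
```

move_arm([
  [[0, 0.001, 0], [0, 0, -0.3]],
  [[0, 0.0015, 0], [0, 0, -0.5]],
  [[0, 0.0015, 0], [0, 0, -0.5]],
  [[0, 0.0015, 0], [0, 0, -0.5]],
  [[0, 0.0015, 0], [0, 0, -0.5]],
])

```text
t: 12.37
position: [0.6148, -0.0514, 0.0145]
orientation: [[-0.059, 0.998, 0.0], [0.998, 0.059, -0.001], [-0.001, 0.0, -1.0]]
contact_force: [-0.2, -5.6, -2.4]
opening: 0.0126
```

```bash
python3 f.py
```

```text
t 12.37 head 93.39 fork [0.6046 0.1208 0.0143] z 0.0145 along -5.6 lat -0.6 fz -2.4 Mz 0.09 Ftoe 0.0
```

move_arm([
  [[0, 0.001, 0], [0, 0, -0.3]],
  [[0, 0.0015, 0], [0, 0, -0.5]],
  [[0, 0.0015, 0], [0, 0, -0.5]],
  [[0, 0.0015, 0], [0, 0, -0.5]],
  [[0, 0.0015, 0], [0, 0, -0.5]],
])

```text
t: 12.78
position: [0.6163, -0.0513, 0.0145]
orientation: [[-0.068, 0.998, 0.0], [0.998, 0.068, -0.001], [-0.001, 0.0, -1.0]]
contact_force: [-0.2, -4.9, -1.5]
opening: 0.0123
```

```bash
python3 f.py
```

```text
t 12.78 head 93.89 fork [0.6046 0.1208 0.0144] z 0.0145 along -4.9 lat -0.5 fz -1.5 Mz 0.14 Ftoe -0.2
```

move_arm([
  [[0, 0.001, 0], [0, 0, -0.3]],
  [[0, 0.0015, 0], [0, 0, -0.5]],
  [[0, 0.0015, 0], [0, 0, -0.5]],
  [[0, 0.0015, 0], [0, 0, -0.5]],
  [[0, 0.0015, 0], [0, 0, -0.5]],
])

```text
t: 13.2
position: [0.617, -0.0513, 0.0145]
orientation: [[-0.076, 0.997, -0.002], [0.997, 0.076, -0.0], [-0.0, -0.002, -1.0]]
contact_force: [-5.5, -5.8, 2.0]
opening: 0.0122
```

```bash
python3 f.py
```

```text
t 13.20 head 94.37 fork [0.6039 0.1207 0.0144] z 0.0145 along -5.4 lat -6.0 fz 2.0 Mz -0.09 Ftoe 4.4
```

The buffer is felt (toe force about 4 N). Continuing in small steps.

move_arm([
  [[0, 0.0005, 0], [0, 0, -0.15]],
  [[0, 0.001, 0], [0, 0, -0.3]],
  [[0, 0.001, 0], [0, 0, -0.3]],
  [[0, 0.001, 0], [0, 0, -0.3]],
  [[0, 0.001, 0], [0, 0, -0.3]],
])

```text
t: 13.62
position: [0.6178, -0.0512, 0.0145]
orientation: [[-0.081, 0.997, -0.002], [0.997, 0.081, -0.0], [-0.0, -0.002, -1.0]]
contact_force: [-6.2, -6.7, 2.2]
opening: 0.012
```

```bash
python3 f.py
```

```text
t 13.62 head 94.67 fork [0.6038 0.1207 0.0144] z 0.0145 along -6.2 lat -6.8 fz 2.2 Mz -0.13 Ftoe 5.1
```

move_arm([
  [[0, 0.0005, 0], [0, 0, -0.1]],
  [[0, 0.0007, 0], [0, 0, -0.2]],
  [[0, 0.0007, 0], [0, 0, -0.2]],
  [[0, 0.0007, 0], [0, 0, -0.2]],
  [[0, 0.0007, 0], [0, 0, -0.2]],
])

```text
t: 14.03
position: [0.6183, -0.0512, 0.0144]
orientation: [[-0.085, 0.996, -0.003], [0.996, 0.085, -0.0], [-0.0, -0.003, -1.0]]
contact_force: [-7.6, -6.9, 3.3]
opening: 0.012
```

```bash
python3 f.py
```

```text
t 14.03 head 94.86 fork [0.6037 0.1207 0.0144] z 0.0144 along -6.2 lat -8.1 fz 3.3 Mz -0.15 Ftoe 6.1
```

move_arm([
  [[0, 0.0005, 0], [0, 0, -0.1]],
  [[0, 0.001, 0], [0, 0, -0.2]],
  [[0, 0.001, 0], [0, 0, -0.2]],
  [[0, 0.001, 0], [0, 0, -0.2]],
  [[0, 0.001, 0], [0, 0, -0.2]],
])

```text
t: 14.45
position: [0.6193, -0.0511, 0.0145]
orientation: [[-0.088, 0.996, -0.003], [0.996, 0.088, -0.0], [-0.0, -0.003, -1.0]]
contact_force: [-8.0, -6.0, 3.0]
opening: 0.0123
```

```bash
python3 f.py
```

```text
t 14.45 head 95.07 fork [0.604  0.1207 0.0144] z 0.0145 along -5.3 lat -8.5 fz 3.0 Mz -0.08 Ftoe 6.1
```

move_arm([
  [[0, 0.0005, 0], [0, 0, -0.1]],
  [[0, 0.001, 0], [0, 0, -0.2]],
  [[0, 0.001, 0], [0, 0, -0.2]],
  [[0, 0.001, 0], [0, 0, -0.2]],
  [[0, 0.001, 0], [0, 0, -0.2]],
])

```text
t: 14.87
position: [0.62, -0.0511, 0.0144]
orientation: [[-0.092, 0.996, -0.004], [0.996, 0.092, -0.0], [-0.0, -0.004, -1.0]]
contact_force: [-9.5, -6.1, 4.3]
opening: 0.0125
```

```bash
python3 f.py
```

```text
t 14.87 head 95.28 fork [0.6042 0.1207 0.0144] z 0.0144 along -5.2 lat -10.0 fz 4.3 Mz -0.07 Ftoe 7.0
```

move_arm([
  [[0, 0.0005, 0], [0, 0, -0.1]],
  [[0, 0.001, 0], [0, 0, -0.2]],
  [[0, 0.001, 0], [0, 0, -0.2]],
  [[0, 0.001, 0], [0, 0, -0.2]],
  [[0, 0.001, 0], [0, 0, -0.2]],
])

```text
t: 15.28
position: [0.6208, -0.051, 0.0144]
orientation: [[-0.095, 0.995, -0.004], [0.995, 0.095, -0.0], [-0.0, -0.004, -1.0]]
contact_force: [-10.5, -6.9, 5.6]
opening: 0.0124
```

```bash
python3 f.py
```

```text
t 15.28 head 95.47 fork [0.6044 0.1207 0.0144] z 0.0144 along -5.9 lat -11.1 fz 5.6 Mz -0.13 Ftoe 8.0
```

move_arm([
  [[0, 0.0005, 0], [0, 0, -0.1]],
  [[0, 0.0007, 0], [0, 0, -0.2]],
  [[0, 0.0007, 0], [0, 0, -0.2]],
  [[0, 0.0007, 0], [0, 0, -0.2]],
  [[0, 0.0007, 0], [0, 0, -0.2]],
])

```text
t: 15.7
position: [0.6209, -0.051, 0.0145]
orientation: [[-0.099, 0.995, -0.006], [0.995, 0.099, -0.0], [0.0, -0.006, -1.0]]
contact_force: [-14.5, -7.9, 7.8]
opening: 0.0124
```

```bash
python3 -c "
import runpy;runpy.run_path('f.py')
from h import *
cv2.imwrite('pics/k2.png',crop(imaging.grab_frame('scene'),190,215,65,50,10))"
```

```text
t 15.70 head 95.66 fork [0.6038 0.1206 0.0145] z 0.0145 along -6.4 lat -15.2 fz 7.8 Mz -0.25 Ftoe 11.3
```

View pics/k2.png

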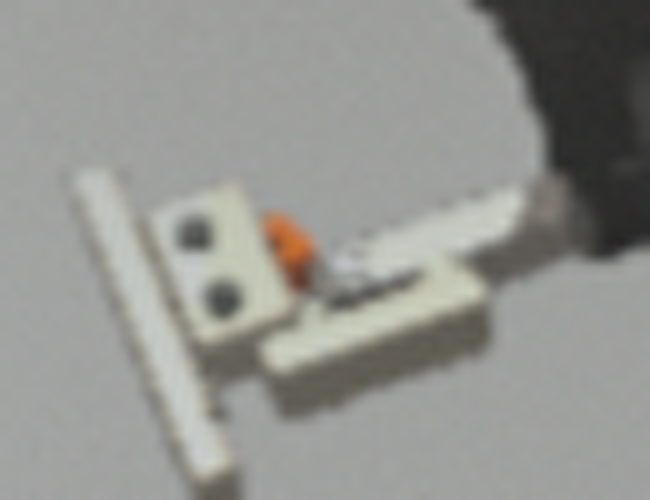

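The stop is felt: force rose 3 N over 0.1 mm. The orange catch (crop (290,250)) stands out in front of the toe. I'll ease off and check that the catch holds.

move_arm([
  [[0, -0.001, 0], [0, 0, 0.2]],
  [[0, -0.002, 0], [0, 0, 0.4]],
  [[0, -0.002, 0], [0, 0, 0.4]],
  [[0, -0.002, 0], [0, 0, 0.4]],
  [[0, -0.002, 0], [0, 0, 0.4]],
])

```text
t: 16.17
position: [0.6202, -0.0511, 0.0145]
orientation: [[-0.092, 0.996, -0.002], [0.996, 0.092, -0.0], [-0.0, -0.002, -1.0]]
contact_force: [-7.1, -6.6, 1.9]
opening: 0.0122
```

```bash
python3 f.py
```

```text
t 16.17 head 95.26 fork [0.6044 0.1207 0.0144] z 0.0145 along -6.0 lat -7.7 fz 1.9 Mz -0.19 Ftoe 6.0
```

move_arm([
  [[0, -0.0005, 0], [0, 0, 0.2]],
  [[0, -0.001, 0], [0, 0, 0.4]],
  [[0, -0.0015, 0], [0, 0, 0.5]],
  [[0, -0.0015, 0], [0, 0, 0.5]],
  [[0, -0.0015, 0], [0, 0, 0.5]],
])

```text
t: 16.58
position: [0.619, -0.0512, 0.0145]
orientation: [[-0.083, 0.997, -0.002], [0.997, 0.083, -0.0], [-0.0, -0.002, -1.0]]
contact_force: [-5.3, -6.4, 1.7]
opening: 0.0123
```

```bash
python3 f.py
```

```text
t 16.58 head 94.77 fork [0.6047 0.1207 0.0144] z 0.0145 along -5.9 lat -5.8 fz 1.7 Mz -0.09 Ftoe 4.3
```

move_arm([
  [[0, -0.0005, 0], [0, 0, 0.1]],
  [[0, -0.001, 0], [0, 0, 0.2]],
  [[0, -0.001, 0], [0, 0, 0.2]],
  [[0, -0.001, 0], [0, 0, 0.2]],
  [[0, -0.001, 0], [0, 0, 0.2]],
])

```text
t: 17.0
position: [0.6189, -0.0512, 0.0144]
orientation: [[-0.08, 0.997, 0.001], [0.997, 0.08, -0.001], [-0.001, 0.001, -1.0]]
contact_force: [0.7, -5.4, -2.9]
opening: 0.0125
```

```bash
python3 f.py
```

```text
t 17.00 head 94.58 fork [0.6051 0.1208 0.0143] z 0.0144 along -5.4 lat 0.3 fz -2.9 Mz -0.02 Ftoe -0.1
```

move_arm([
  [[0, -0.0005, 0], [0, 0, 0.1]],
  [[0, -0.0005, 0], [0, 0, 0.1]],
  [[0, -0.0005, 0], [0, 0, 0.1]],
  [[0, -0.0005, 0], [0, 0, 0.1]],
  [[0, -0.0005, 0], [0, 0, 0.1]],
])

```text
t: 17.42
position: [0.6188, -0.0512, 0.0145]
orientation: [[-0.078, 0.997, 0.002], [0.997, 0.078, -0.001], [-0.001, 0.002, -1.0]]
contact_force: [2.3, -5.0, -3.0]
opening: 0.0122
```

```bash
python3 f.py
```

```text
t 17.42 head 94.48 fork [0.6053 0.1208 0.0143] z 0.0145 along -5.2 lat 1.9 fz -3.0 Mz 0.15 Ftoe -1.9
```

The force dropped to zero and reversed with the bar not moving, so the catch holds it. Next I'll re-centre, rest the bar on the glass, and release.

move_arm([
  [[0, 0.0004, 0.0002], [0, 0, -0.1]],
  [[0, 0.0004, 0.0004], [0, 0, -0.1]],
  [[0, 0.0004, 0.0006], [0, 0, -0.1]],
  [[0, 0.0004, 0.0006], [0, 0, -0.1]],
  [[0, 0.0004, 0.0006], [0, 0, -0.1]],
])

```text
t: 17.83
position: [0.6189, -0.0512, 0.0145]
orientation: [[-0.08, 0.997, 0.001], [0.997, 0.08, -0.001], [-0.001, 0.001, -1.0]]
contact_force: [-2.4, -5.5, 2.4]
opening: 0.0123
```

```bash
python3 f.py
```

```text
t 17.83 head 94.59 fork [0.6051 0.1208 0.0143] z 0.0145 along -5.3 lat -2.8 fz 2.4 Mz 0.07 Ftoe 1.6
```

move_arm([
  [[0, 0, -0.0002], [0, 0, 0]],
  [[0, 0, -0.0002], [0, 0, 0]],
  [[0, 0, -0.0002], [0, 0, 0]],
  [[0, 0, -0.0002], [0, 0, 0]],
  [[0, 0, -0.0002], [0, 0, 0]],
], grip_force=20)

```text
t: 18.25
position: [0.6189, -0.0512, 0.0145]
orientation: [[-0.08, 0.997, 0.001], [0.997, 0.08, -0.001], [-0.001, 0.001, -1.0]]
contact_force: [-0.0, -5.0, 0.9]
opening: 0.0124
```

move_arm([
  [[0, 0, -0.0002], [0, 0, 0]],
  [[0, 0, -0.0002], [0, 0, 0]],
  [[0, 0, -0.0002], [0, 0, 0]],
  [[0, 0, -0.0002], [0, 0, 0]],
  [[0, 0, -0.0002], [0, 0, 0]],
], fingers=150)

```text
t: 18.67
position: [0.6189, -0.0506, 0.0142]
orientation: [[-0.082, 0.997, 0.0], [0.997, 0.082, 0.0], [0.0, 0.0, -1.0]]
contact_force: [-0.4, 0.1, 0.9]
opening: 0.0354
```

```bash
python3 f.py
```

```text
t 18.67 head 94.71 fork [0.6047 0.1213 0.0143] z 0.0142 along 0.1 lat -0.4 fz 0.9 Mz -0.00 Ftoe 0.3
```

Released and free. I'll lift straight up, retreat toward the front and look.

move_arm([
  [[0, 0, -0.01], [0, 0, 0]],
  [[0, 0, -0.03], [0, 0, 0]],
  [[0, 0, -0.06], [0, 0, 0]],
  [[0, 0, -0.1], [0, 0, 0]],
  [[0, 0, -0.14], [0, 0, 0]],
])

```text
t: 19.08
position: [0.6184, -0.0507, 0.1562]
orientation: [[-0.082, 0.997, -0.001], [0.997, 0.082, 0.0], [0.0, -0.001, -1.0]]
contact_force: [1.2, -0.9, -0.1]
opening: 0.0351
```

move_arm([
  [[0, -0.03, -0.04], [0, 0, 0]],
  [[0, -0.06, -0.06], [0, 0, 0]],
  [[0, -0.1, -0.07], [0, 0, 0]],
  [[0, -0.14, -0.07], [0, 0, 0]],
  [[0, -0.18, -0.07], [0, 0, 0]],
])

```text
t: 19.5
position: [0.4377, -0.0655, 0.2254]
orientation: [[-0.083, 0.997, 0.002], [0.997, 0.083, -0.001], [-0.001, 0.002, -1.0]]
contact_force: [0.5, -0.6, 1.2]
opening: 0.035
```

move_arm([
  [[0, -0.03, 0], [0, 0, 0]],
  [[0, -0.06, 0], [0, 0, 0]],
  [[0, -0.08, 0], [0, 0, 0]],
  [[0, -0.08, 0], [0, 0, 0]],
  [[0, -0.08, 0], [0, 0, 0]],
])

```text
t: 19.92
position: [0.3597, -0.0724, 0.2251]
orientation: [[-0.081, 0.997, 0.002], [0.997, 0.081, -0.001], [-0.001, 0.002, -1.0]]
contact_force: [0.2, -0.5, -0.3]
opening: 0.0352
```

```bash
python3 -c "
from h import *
t=imaging.grab_frame('top');s=imaging.grab_frame('scene')
a=cv2.convertScaleAbs(crop(t,225,165,160,60,5),alpha=1.5);b=cv2.convertScaleAbs(crop(s,190,195,130,60,6),alpha=1.1)[:,:780]
b=cv2.copyMakeBorder(b,0,0,0,20,0)
cv2.imwrite('pics/end.png',np.vstack([a,b])[:600])
cv2.imwrite('pics/full.png',np.vstack([t['img'],s['img']])[:,:,::-1])"
```

```text
(no output)
```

View pics/end.png

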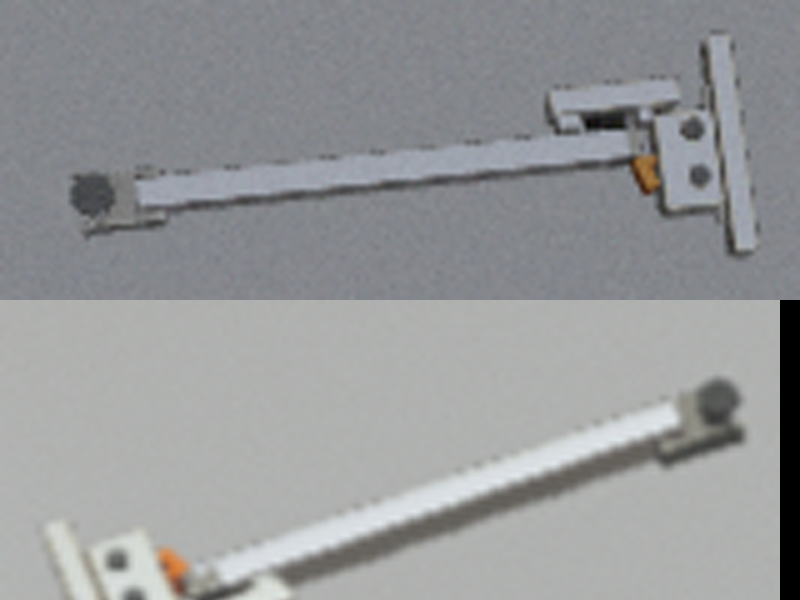

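The fork is on the post (crop (92,195)), the toe is against the buffer, and the orange catch at (646,174) is out in front of it. Next: a quick check that nothing else moved, then hand in.

```bash
python3 -c "
from h import *
f=cv2.imread('pics/full.png');t0=cv2.imread('pics/top0.png')
for n,(x,y,w,h) in dict(ramekin=(130,180,50,50),bin=(122,240,80,90),scraper=(212,265,42,90),dial=(285,110,40,40),tray=(405,145,100,140),keeper=(330,165,50,55)).items():
    d=cv2.absdiff(cv2.GaussianBlur(f[:420],(5,5),0),cv2.GaussianBlur(t0,(5,5),0))[y:y+h,x:x+w].max(2);print(n,int((d>25).sum()),'px changed of',w*h,'mean',d.mean().round(1))
r.job_done()"
```

```text
ramekin 0 px changed of 2500 mean 0.9
bin 0 px changed of 7200 mean 0.9
scraper 653 px changed of 3780 mean 8.3
dial 0 px changed of 1600 mean 1.0
tray 0 px changed of 14000 mean 0.9
keeper 42 px changed of 2750 mean 2.6
the job is handed in; nothing more can be done
```

The bar is back in its mount and latched, and I handed the job in at about 20 s of the 69 s allowed.

- **Fork:** I gripped the bar near its middle and pushed the fork onto the post with the bar about 39° out from its place. I kept it pressed on at about 5–6 N while swinging the toe back.
- **Latch:** I felt the buffer, then the hard stop. The toe force I worked out from the wrist readings peaked at about 11 N, under the 16 N limit. When I eased back, the load dropped to zero and then reversed with the bar not moving, so the catch was holding.
- **Release:** I pressed the bar down until the glass took its weight, then let go and backed off.
- **Final pictures:** The fork is on the post under its head, the toe is against the buffer, and the orange catch is out in front of it. The ramekin, bin, dial and tray look the same as at the start.
- **Scraper not confirmed:** Its picture area differs from the first one (653 of 3780 pixels). The arm and its shadow are probably the cause, since it stood near there and never went low by the scraper, but I did not check this further.
- **Start slant:** The bar lay at about 55° in both cameras, not the 17–37° stated. I went by the measured value.

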